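Draw out the yellow length stop on the book-packing bench until it locks

TASK

The next books to be bundled are longer: on the packing bench, draw the arm of the yellow length stop straight out of its sleeve until its red lock button clicks up through the hole in the sleeve, then let go of it. Leave the blue length stop as it is.

Things in the scene. Friction and masses are not known exactly. Their poses are not given: they have to be found in the camera images.
- yellow_post (a point): On the axis of the yellow end post, 90 mm above the table: the place to grip. The post is an upright square bar 26 x 26 mm, top at 116 mm, with a black foot (36 mm wide) up to 48 mm. It stands on the outer end of a steel tube 30 mm square. z is up; x points level from the post back into the sleeve: the arm is drawn out along -x (roughly towards the robot). y is across.
- yellow_arm (a joint): How far the yellow arm (tube and post) is drawn out of its sleeve, m: 0 fully in (post centre 55 mm from the sleeve's mouth), 0.118 at its end stop. It starts at 0 to 0.035, takes about 4 N to slide and stays where it is left. The lock button clicks up at about 0.113 to 0.118, so drawing to the end stop is enough; then the arm is held there.
- yellow_button (a joint): How far the red lock button (round, 14 mm) has sprung up, m: 0 held in, hidden by the sleeve's top; 0.012 clicked out, 7 mm proud of it. It springs up by itself under its hole (18 mm square) in the sleeve's top, 40 mm behind the mouth. The sleeve is grey aluminium, 200 mm long, 40 wide, top at 50 mm, fixed to the table on a dark plate 200 x 90 mm, with a yellow band at its mouth.
- blue_post (a point): The same point on the blue end post of the blue length stop, which has the same sizes, axes and workings as the yellow one and stands beside it, to its left or right, at least 150 mm clear between the posts. It is not to be moved.

How it is judged:
By the outcome, as a careful person would: the job done as asked, in the order asked, and still so for the second after the job is handed in, with the robot touching nothing.
It also fails if it takes over 27 s, if anything falls off the work surface, if the arm or the gripper's body presses on something with over 40 N, if the wrist force passes 120 N, or if a joint passes its speed limit or range.

ROBOT

A 6-joint arm with a two-finger parallel gripper is mounted at the origin on the work surface. World frame = base frame: x ahead of the robot, y to its left, z up, the work surface at z = 0. Lengths are in m, angles in rad, forces in N, time in s.
With the tool pointing down it reaches from about 0.375 to 0.975 m from the base axis. Payload 3.8 kg.
Tool frame: the origin (TCP) lies at the very end of the fingers, on their centre line; the grasp point (between the pads) lies 19 mm behind it; z points along the fingers, y is the direction in which the jaws open and shut (so a half turn about z gives the same grasp; the last joint's range is limited). The gripper opens to 85 mm and grips with 20 to 120 N. Pads are 22 mm wide; open, the fingers measure 114 mm over their backs; the gripper's body (76 mm by 85 mm) begins 54 mm behind the grasp point. The pads swing forward as they close: fully open they stand 13 mm farther back than shut.
Start: joints at [-1.138, 0.264, 1.604, -0, 1.274, -0.037], TCP at [0.306, -0.602, 0.194] pointing down, gripper open.
Joint ranges: [-2.63, 2.63], [-0.94, 2.18], [0.31, 2.57], [-1.31, 4.45], [0, 2.66], [-2.55, 2.55]. Speed limits (rad/s): [2.57, 2.57, 3.14, 3.14, 3.14, 3.14].

INTERFACE

Orientations are given as a rotation vector (axis times angle).
In Python, from workcell import bot, read_camera, finish_job gives the robot as it stands. The module is installed in compiled form; this text tells all that it offers.
- The arm moves only by the tool servo_tool, never from a script. Its argument "targets" is text: rows parted by semicolons, each of 7 numbers parted by spaces: the turn, a rotation vector about the tool's x, y, z in rad, then the shift along the tool's x, y, z in mm, then the finger opening in mm, from 0 to 85.4. In form: wx wy wz x y z gripper; .... A call has 1 to 8 rows; each row shifts and turns the pose as measured when the row begins, along the tool's axes as they then stand; what a row does not reach is not made up. A row lasts 1/12 s, in which the tool goes at most 41.7 mm and 7.16 degrees, less where a joint would pass 70% of its speed; a pose out of reach is approached as far as the arm can. A call is refused whole if a number of a shift passes 41.7 or a number of a turn 0.125, either way. A call with a gripper value outside its range is refused whole. The fingers move at their own pace and stop on an object; "newtons" is the grip in N (left out, the last holds). Time passes only in rows, so rows that do not move let the fingers close. It gives the time, the measured TCP pose, the force and the opening at its end, in the units of the state.
- bot.read_state(): the state, without advancing time (a new reading comes with each control period).
- read_camera(name): name is "scene" or "top"; returns a dict with "image" (400x640x3 uint8, red, green, blue), "mtx" (3x3 intrinsics, pixels), "k1" (the pictures are not rectified: a ray, as slopes to the right and down, at radius r is drawn at 1 + k1 r^2 times it, then the intrinsics apply), "eye" and "orientation" of the camera in the world. Camera axes: x right, y up, looking along -z (the intrinsics and any distortion apply to the point x, -y, -z); pixel columns grow to the right and rows downward; lengths in m; the calibration is good to about 2 mm. A picture is of the moment at which its call begins. There is no depth.
- finish_job(): hands the job in, once; it reports no verdict.
The state is a dict: "time": time; "q": joint angles; "joint_vel": joint speeds; "joint_torque": joint torques, N m; "tool_pos": TCP position; "tcp_rot": TCP orientation; "wrist_force": force on the tool from outside, world axes, zero at the start; "torque": the same for the moment, N m; "width": opening from 0.0 (shut) to 1.0 (fully open).
Only numpy, scipy, OpenCV 4.12 (cv2) and the standard library are available. Lean on these libraries where they do the work, as an engineer would, in place of code of your own. Each camera call takes 0.05 s, during which the arm holds its last target.

## Working session

There is one attempt and no reset: what is moved stays moved. The work goes in short steps, Python scripts to look and compute and a tool call to move; the robot and the scene stay as the last step left them, time stands still between calls to the robot, and variables do not carry over. Pictures are saved under pics/ and viewed, and the job is handed in when it is done.

Besides the shell and the picture viewer there is one more tool, called after "Call:" as a command line: name --argument value ..., lists and objects as JSON in quotes. servo_tool: Moves the arm, as the interface text tells. Its arguments: {"type":"object","properties":{"targets":{"type":"string"},"newtons":{"type":"number"}},"required":["targets"]}

```bash
mkdir -p pics; python3 - <<'E'
from workcell import bot, read_camera
import cv2
s=bot.read_state(); print(s)
for n in("scene","top"):
    c=read_camera(n); cv2.imwrite(f"pics/{n}0.png",c["image"][:,:,::-1])
    print(n,c["mtx"],c["k1"],c["eye"],c["orientation"])
E
```

```text
{'time': 0.0, 'q': array([-1.13790482e+00,  2.64792879e-01,  1.60536224e+00, -1.64860651e-06,
        1.27369448e+00, -3.69078514e-02]), 'joint_vel': array([-3.48942798e-04,  1.40283404e-04,  1.96201074e-05, -5.92217444e-04,
       -1.32520621e-03,  1.24422680e-03]), 'joint_torque': array([-1.92726868e-03, -5.15111232e+01, -3.67320979e+01, -1.30666367e-04,
        1.27109553e-02,  2.98589420e-06]), 'tool_pos': array([ 0.30523122, -0.6011391 ,  0.1924417 ]), 'tcp_rot': array([-3.05316524e+00, -7.30677070e-01,  6.99279283e-04]), 'wrist_force': array([-0.07921601, -0.44552766, -0.75416402]), 'torque': array([ 0.02495044, -0.00263624,  0.00275773]), 'width': 1.000674431934888}
scene [[444.54964046   0.         316.52898222]
 [  0.         444.54964046 210.95471031]
 [  0.           0.           1.        ]] -0.049395087377267596 [1.17863716 0.19470668 0.51379929] [0.62360232 0.8887489  1.7951859 ]
top [[483.73869705   0.         323.66789075]
 [  0.         483.73869705 195.8227899 ]
 [  0.           0.           1.        ]] -0.09554056985835166 [0.55421336 0.01138925 0.8691544 ] [ 0.05123025 -0.06569867 -1.54317513]
```

View pics/scene0.png

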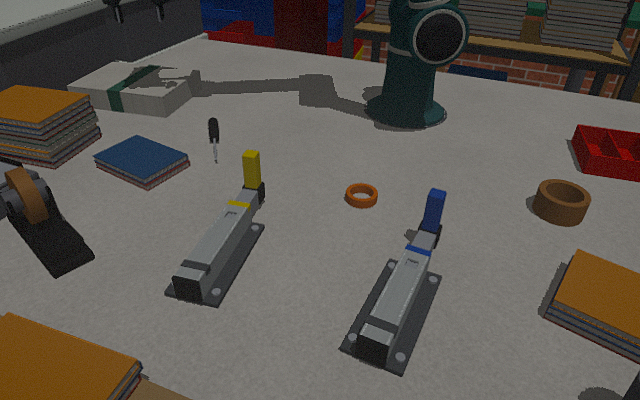

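View pics/top0.png

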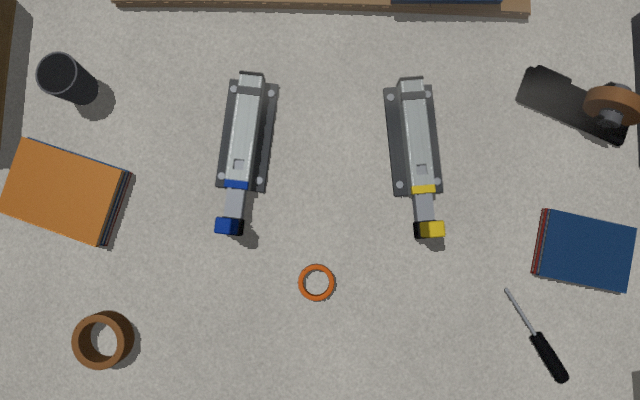

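The top view shows the blue stop at the left (post about (229,226)) and the yellow stop at the right (post about (430,229), band about (424,189)). I'll enlarge the yellow one.

```bash
python3 - <<'E'
import cv2
a=cv2.imread("pics/top0.png")[60:250,370:460]; cv2.imwrite("pics/topc.png",cv2.resize(a,None,fx=3.1,fy=3.1,interpolation=cv2.INTER_CUBIC))
a=cv2.imread("pics/top0.png")[175:245,390:460]; cv2.imwrite("pics/topd.png",cv2.resize(a,None,fx=8,fy=8,interpolation=cv2.INTER_CUBIC))
a=cv2.imread("pics/scene0.png")[140:220,210:290]; cv2.imwrite("pics/scenec.png",cv2.resize(a,None,fx=7,fy=7,interpolation=cv2.INTER_CUBIC))
E
```

```text
(no output)
```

View pics/topc.png

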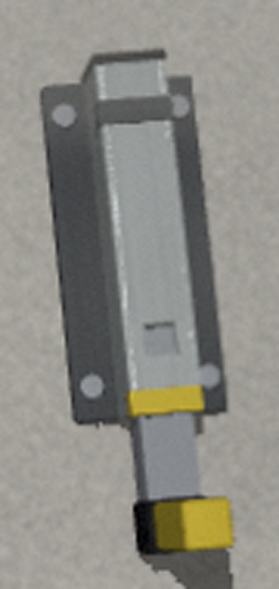

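View pics/topd.png

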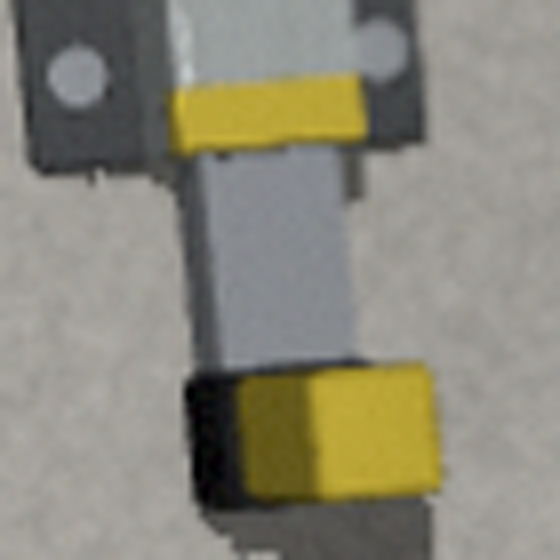

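View pics/scenec.png

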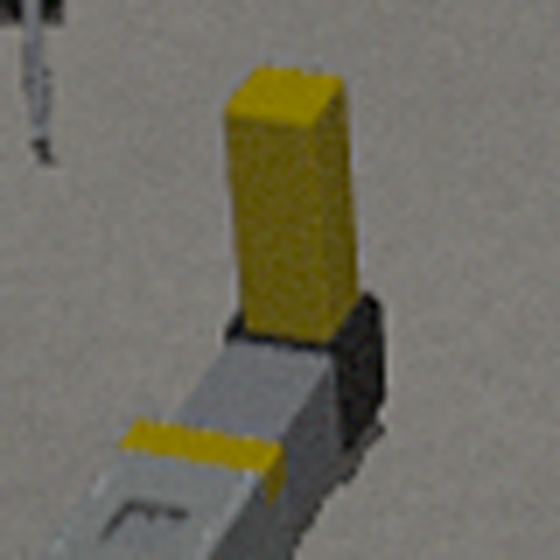

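```bash
cat >h.py <<'E'
import numpy as np
from scipy.spatial.transform import Rotation as R
import cv2
CAM={"scene":dict(f=444.54964046,cx=316.52898222,cy=210.95471031,k=-0.049395087377267596,eye=[1.17863716,0.19470668,0.51379929],o=[0.62360232,0.8887489,1.7951859]),
"top":dict(f=483.73869705,cx=323.66789075,cy=195.8227899,k=-0.09554056985835166,eye=[0.55421336,0.01138925,0.8691544],o=[0.05123025,-0.06569867,-1.54317513])}
def ray(n,u,v):
    c=CAM[n];K=np.array([[c['f'],0,c['cx']],[0,c['f'],c['cy']],[0,0,1]])
    p=cv2.undistortPoints(np.array([[[u,v]]],float),K,np.array([c['k'],0,0,0]))[0,0]
    return np.array(c['eye']),R.from_rotvec(c['o']).apply([p[0],-p[1],-1])
def onz(n,u,v,z):
    e,d=ray(n,u,v); return e+d*(z-e[2])/d[2]
E
python3 - <<'E'
from h import *
def cr(n,pts,x0,y0,s,z): return np.array([onz(n,x0+(u+.5)/s-.5,y0+(v+.5)/s-.5,z) for u,v in pts])
p=cr("top",[(312,372),(432,366),(440,490),(316,500)],390,175,8,.116);print(p,p.mean(0))
p=cr("scene",[(262,68),(345,78),(318,125),(228,110)],210,140,7,.116);print(p,p.mean(0))
for z in (0.004,0.008):
  p=cr("top",[(42,88),(75,422),(225,410),(190,76)],370,60,3.1,z)
  d1=p[0]-p[1];d2=p[3]-p[2];print(p, *[ (np.linalg.norm(d),np.degrees(np.arctan2(d[1],d[0]))) for d in(d1,d2)],np.linalg.norm(p[1]-p[2]))
p=cr("top",[(180,152),(368,138)],390,175,8,.05);print(p,p.mean(0))
p=cr("top",[(130,415),(202,408),(98,118),(172,115)],370,60,3.1,.05);print(p);d=(p[2]+p[3]-p[0]-p[1]);print(np.degrees(np.arctan2(d[1],d[0])))
E
```

```text
[[ 0.57552091 -0.16011843  0.116     ]
 [ 0.57727655 -0.18392013  0.116     ]
 [ 0.55304569 -0.18577806  0.116     ]
 [ 0.55054003 -0.16123633  0.116     ]] [ 0.5640958  -0.17276324  0.116     ]
[[ 0.55419704 -0.1847295   0.116     ]
 [ 0.5504118  -0.16224595  0.116     ]
 [ 0.57487656 -0.15711547  0.116     ]
 [ 0.57712944 -0.18194271  0.116     ]] [ 0.56415371 -0.17150841  0.116     ]
[[ 0.8206254  -0.09990471  0.004     ]
 [ 0.62257173 -0.12204101  0.004     ]
 [ 0.63199597 -0.21008518  0.004     ]
 [ 0.83130439 -0.18849043  0.004     ]] (np.float64(0.1992869093606593), np.float64(6.37743314937911)) (np.float64(0.20047488019987447), np.float64(6.1837825328888325)) 0.08854711803651692
[[ 0.81939366 -0.09939015  0.008     ]
 [ 0.62225568 -0.1214241   0.008     ]
 [ 0.63163635 -0.2090612   0.008     ]
 [ 0.83002327 -0.1875663   0.008     ]] (np.float64(0.19836551586437395), np.float64(6.3774331493791045)) (np.float64(0.1995479941772183), np.float64(6.183782532888834)) 0.08813772467026222
[[ 0.62360269 -0.14615629  0.05      ]
 [ 0.62772305 -0.18671485  0.05      ]] [ 0.62566287 -0.16643557  0.05      ]
[[ 0.62363251 -0.14535406  0.05      ]
 [ 0.62861251 -0.18542405  0.05      ]
 [ 0.79027081 -0.12573967  0.05      ]
 [ 0.7935485  -0.16763224  0.05      ]]
6.436549111620898
```

```bash
cat >>h.py <<'E'
YAW=np.radians(6.25); POST=np.array([.5641,-.1722])
def rel(target_xyz):
    from workcell import bot
    s=bot.read_state();Rt=R.from_rotvec(s['tcp_rot'])
    ex=np.array([np.cos(YAW),np.sin(YAW),0]);ez=np.array([0,0,-1.]);ey=np.cross(ez,ex)
    G=R.from_matrix(np.c_[ex,ey,ez])
    d=Rt.inv().apply(np.array(target_xyz)-s['tool_pos'])*1e3
    print('t',s['time'],'pos',s['tool_pos'].round(4),'F',s['wrist_force'].round(1),'w',round(s['width'],3))
    print('turn',(Rt.inv()*G).as_rotvec().round(4),'shift mm',d.round(1),'shift after turn',(G.inv().apply(np.array(target_xyz)-s['tool_pos'])*1e3).round(1))
E
python3 -c "
from h import *
rel([*POST,.19])"
```

```text
t 0.1 pos [ 0.3053 -0.6012  0.1926] F [-0.4 -0.1 -0. ] w 1.0
turn [-2.100e-03  3.000e-04  3.607e-01] shift mm [ 425.  -265.3    3.1] shift after turn [ 304.  -398.3    2.6]
```

Call:
servo_tool --targets "0 0 0.12 0 0 0 85;0 0 0.12 0 0 0 85;0 0 0.12 0 0 0 85;0 0 0 0 0 0 70" --newtons 30

```text
time: 0.43
tool_pos: [0.3045, -0.5995, 0.1894]
tcp_rot: [-3.131, -0.148, 0.004]
wrist_force: [0.2, 0.7, 0.2]
width: 0.876
```

```bash
python3 -c "
from h import *
rel([*POST,.19])"
```

```text
t 0.4333 pos [ 0.3045 -0.5995  0.1894] F [0.2 0.7 0.2] w 0.876
turn [-0.0069  0.0024 -0.0143] shift mm [ 298.9 -400.8    1.4] shift after turn [ 304.6 -396.5   -0.6]
```

Call:
servo_tool --targets "0 0 0 25 -33 0 70;0 0 0 25 -33 0 70;0 0 0 25 -33 0 70;0 0 0 25 -33 0 70;0 0 0 25 -33 0 70;0 0 0 25 -33 0 70;0 0 0 25 -33 0 70;0 0 0 25 -33 0 70"

```text
time: 1.1
tool_pos: [0.4725, -0.3169, 0.1855]
tcp_rot: [-3.129, -0.172, 0.011]
wrist_force: [0.1, -1.6, 0.5]
width: 0.822
```

```bash
python3 -c "
from h import *
rel([*POST,.19])"
```

```text
t 1.1 pos [ 0.4725 -0.3169  0.1855] F [ 0.1 -1.6  0.5] w 0.822
turn [-0.0083  0.0068  0.0005] shift mm [ 106.8 -133.9   -4.1] shift after turn [ 106.8 -133.9   -4.5]
```

Call:
servo_tool --targets "-0.008 0.006 0 26 -33 -2 70;0 0 0 26 -33 -1 70;0 0 0 26 -33 0 70;0 0 0 20 -20 0 70;0 0 0 0 0 0 70"

```text
time: 1.52
tool_pos: [0.5573, -0.1792, 0.1876]
tcp_rot: [-3.131, -0.21, -0.001]
wrist_force: [0.3, -0.3, 1.3]
width: 0.816
```

```bash
python3 -c "
from h import *
rel([*POST,.19])"
```

```text
t 1.5167 pos [ 0.5573 -0.1792  0.1876] F [ 0.3 -0.3  1.3] w 0.816
turn [-0.0034 -0.0007  0.0251] shift mm [ 7.7 -6.1 -2.4] shift after turn [ 7.5 -6.3 -2.4]
```

Call:
servo_tool --targets "-0.003 0 0.025 9 -7 0 70;0 0 0 0 0 0 70"

```text
time: 1.68
tool_pos: [0.5657, -0.1686, 0.1869]
tcp_rot: [-3.135, -0.187, 0.001]
wrist_force: [0.1, -0.1, -0.9]
width: 0.818
```

```bash
python3 -c "
from h import *
rel([*POST,.071])"
```

```text
t 1.6833 pos [ 0.5657 -0.1686  0.1869] F [ 0.1 -0.1 -0.9] w 0.818
turn [-0.0007  0.0007  0.0101] shift mm [ -2.    3.5 115.9] shift after turn [ -2.    3.4 115.9]
```

Call:
servo_tool --targets "0 0 0.01 -2 3 15 70;0 0 0 0 0 25 70;0 0 0 0 0 25 70;0 0 0 0 0 25 70;0 0 0 0 0 15 70;0 0 0 0 0 0 70"

```text
time: 2.18
tool_pos: [0.5629, -0.1768, 0.08]
tcp_rot: [3.132, 0.199, 0.002]
wrist_force: [-0.6, 0.3, 0.5]
width: 0.817
```

```bash
python3 - <<'E'
from h import *
rel([*POST,.071])
from workcell import read_camera
for n in("scene","top"):
    a=read_camera(n)["image"][:,:,::-1]; cv2.imwrite(f"pics/{n}1.png",a)
a=cv2.imread("pics/top1.png")[150:270,370:510];b=cv2.imread("pics/scene1.png")[100:220,180:320]
cv2.imwrite("pics/both1.png",cv2.resize(np.vstack([a,b]),None,fx=2.4,fy=2.4,interpolation=cv2.INTER_CUBIC))
E
```

```text
t 2.1833 pos [ 0.5629 -0.1768  0.08  ] F [-0.6  0.3  0.5] w 0.817
turn [ 0.0038 -0.0011  0.0181] shift mm [ 1.7 -4.5  9. ] shift after turn [ 1.7 -4.5  9. ]
```

View pics/both1.png

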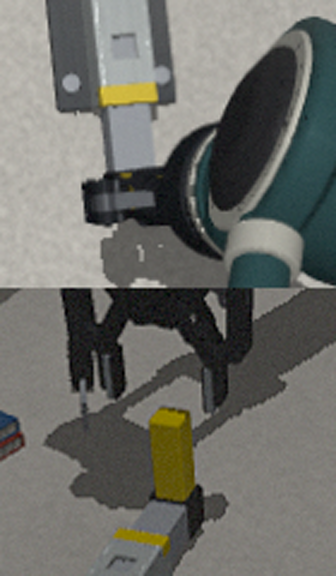

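```bash
cat >>h.py <<'E'
def proj(n,P):
    c=CAM[n];q=R.from_rotvec(c['o']).inv().apply(np.array(P)-c['eye']);x=q[0]/-q[2];y=-q[1]/-q[2];r=1+c['k']*(x*x+y*y)
    return np.array([c['f']*x*r+c['cx'],c['f']*y*r+c['cy']])
E
python3 - <<'E'
from h import *
from workcell import bot
s=bot.read_state();p=s['tool_pos'];Rt=R.from_rotvec(s['tcp_rot'])
for o in([0,0,0],[0,.035,-.01],[0,-.035,-.01],[0,.035,.0],[0,-.035,.0]): print(o,proj("scene",p+Rt.apply(o)),(proj("scene",p+Rt.apply(o))-[180,100])*2.4)
print(proj("scene",[*POST,.116]))
a=cv2.imread("pics/scene1.png")[60:240,150:350]
cv2.imwrite("pics/s1.png",cv2.resize(a,None,fx=3.3,fy=3.3,interpolation=cv2.INTER_CUBIC))
E
```

```text
[0, 0, 0] [249.05912599 168.32178466] [165.74190237 163.97228318]
[0, 0.035, -0.01] [231.07202173 160.93224053] [122.57285214 146.23737727]
[0, -0.035, -0.01] [266.64806962 166.43735378] [207.95536709 159.44964906]
[0, 0.035, 0.0] [231.55216523 165.57539151] [123.72519655 157.38093963]
[0, -0.035, 0.0] [266.88308227 171.12315527] [208.51939744 170.69557264]
[250.43231939 153.05005307]
```

View pics/s1.png

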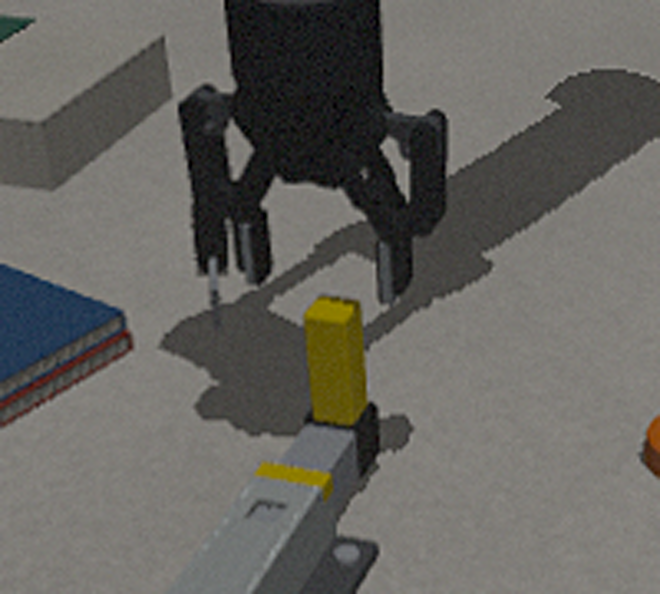

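```bash
python3 - <<'E'
import cv2
a=cv2.imread("pics/top1.png")[170:270,380:520]
cv2.imwrite("pics/t1.png",cv2.resize(a,None,fx=5.5,fy=5.5,interpolation=cv2.INTER_CUBIC))
E
```

```text
(no output)
```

View pics/t1.png

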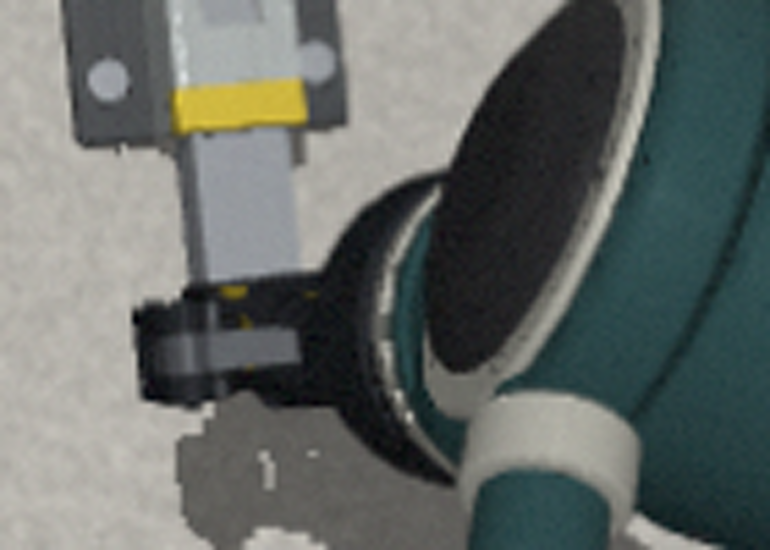

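```bash
python3 - <<'E'
from h import *
for z in (.12,.14,.16,.18,.20): print(z,onz("top",410.9,233.6,z).round(4),onz("scene",278.8,95.8,z).round(4), onz("scene",268,152.4,z-.05).round(4))
E
```

```text
0.12 [ 0.5553 -0.1318  0.12  ] [ 0.3112 -0.2368  0.12  ] [ 0.4767 -0.1833  0.07  ]
0.14 [ 0.5552 -0.1279  0.14  ] [ 0.3552 -0.2149  0.14  ] [ 0.5083 -0.1662  0.09  ]
0.16 [ 0.5552 -0.1241  0.16  ] [ 0.3993 -0.193   0.16  ] [ 0.54   -0.1492  0.11  ]
0.18 [ 0.5552 -0.1203  0.18  ] [ 0.4434 -0.171   0.18  ] [ 0.5716 -0.1322  0.13  ]
0.2 [ 0.5552 -0.1165  0.2   ] [ 0.4874 -0.1491  0.2   ] [ 0.6032 -0.1151  0.15  ]
```

```bash
python3 - <<'E'
from h import *
rel([*POST,.071])
from workcell import read_camera,bot
print(bot.read_state()['q'])
c=read_camera("scene");print(c['eye'],c['orientation'])
a=c["image"][60:240,150:350,::-1]; cv2.imwrite("pics/s2.png",cv2.resize(a,None,fx=3.3,fy=3.3,interpolation=cv2.INTER_CUBIC))
rel([*POST,.071])
E
```

```text
t 2.2833 pos [ 0.5649 -0.1773  0.083 ] F [-0.  -0.1  0.5] w 0.818
turn [ 0.0054 -0.0047  0.0169] shift mm [-0.2 -5.2 12. ] shift after turn [-0.2 -5.2 12. ]
[-0.34442535  0.19699207  1.90023022 -0.00316463  1.03776222  1.10195014]
[1.17863716 0.19470668 0.51379929] [0.62360232 0.8887489  1.7951859 ]
t 2.3333 pos [ 0.5663 -0.1776  0.0845] F [ 0.3 -0.5  0.4] w 0.817
turn [ 0.0066 -0.0075  0.0165] shift mm [-1.7 -5.7 13.5] shift after turn [-1.6 -5.6 13.5]
```

View pics/s2.png

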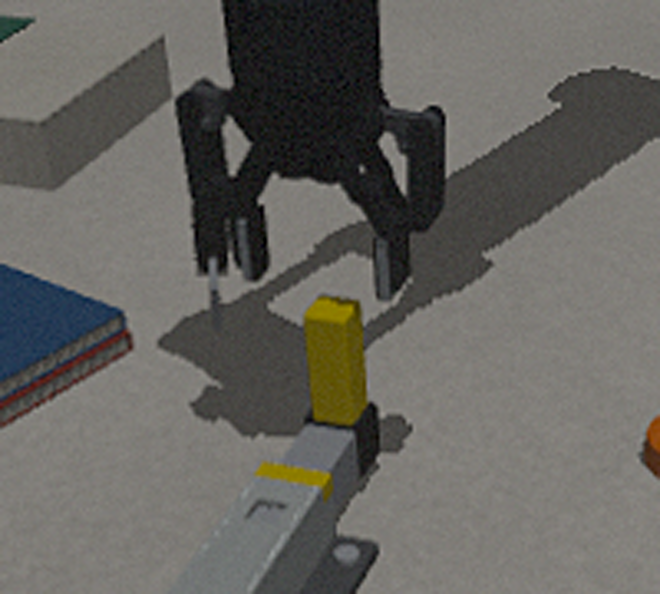

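```bash
python3 - <<'E'
from h import *
for z in (.17,.2,.23):
  for dx in (0,-.04): print(z,dx,(proj("top",[.563+.006+dx,-.177+.055,z])-[380,170])*5.5,(proj("scene",[.563+.006+dx,-.177+.055,z])-[150,60])*3.3)
print((proj("scene",[*POST,.048])-[150,60])*3.3)
for x in (.515,.565):
  for z in(.09,.12):print(x,z,(proj("scene",[x,-.142,z])-[150,60])*3.3)
E
```

```text
0.17 0 [170.00357305 297.36103446] [405.69008823 238.1292598 ]
0.17 -0.04 [167.58910341 449.55244605] [438.91475597 206.96863322]
0.2 0 [192.51258708 295.40389563] [403.25706242 184.10674405]
0.2 -0.04 [190.06646569 454.36396809] [437.33980101 154.38702048]
0.23 0 [217.10349267 293.26251575] [400.7282827  127.52381253]
0.23 -0.04 [214.62976778 459.61849387] [435.70787379  99.42629016]
[339.86002613 410.79073145]
0.515 0.09 [421.75166953 318.26597574]
0.515 0.12 [419.9047198 271.9571769]
0.565 0.09 [382.3191853  359.75277306]
0.565 0.12 [379.49587585 312.15730828]
```

The scene view puts the finger tips (crop (262,283) and (390,305)) about 30 mm higher than the state says they should be. The y offset agrees with the state. I'll go down slowly and check again.

Call:
servo_tool --targets "0.004 -0.004 0.017 0 -5 6 70;0 0 0 0 0 6 70;0 0 0 0 0 0 70;0 0 0 0 0 0 70"

```text
time: 2.67
tool_pos: [0.5697, -0.1744, 0.0773]
tcp_rot: [3.131, 0.169, 0.019]
wrist_force: [0.9, -0.3, -0.1]
width: 0.815
```

```bash
cat >look.py <<'E'
import sys
from h import *
from workcell import read_camera,bot
k=sys.argv[1]
rel([*POST,.071])
a=read_camera("scene")["image"][60:240,150:350,::-1];b=read_camera("top")["image"][160:340,370:470,::-1]
cv2.imwrite(f"pics/l{k}.png",cv2.resize(np.hstack([a,b]),None,fx=2.66,fy=2.66,interpolation=cv2.INTER_CUBIC))
rel([*POST,.071])
E
python3 look.py a
```

```text
t 2.6667 pos [ 0.5697 -0.1744  0.0773] F [ 0.9 -0.3 -0.1] w 0.815
turn [ 0.0065 -0.012  -0.0012] shift mm [-5.4 -2.8  6.3] shift after turn [-5.4 -2.8  6.3]
t 2.7667 pos [ 0.5697 -0.1744  0.0773] F [-0.6  0.3 -0.6] w 0.822
turn [ 0.0065 -0.0119 -0.0013] shift mm [-5.4 -2.8  6.2] shift after turn [-5.3 -2.8  6.3]
```

View pics/la.png

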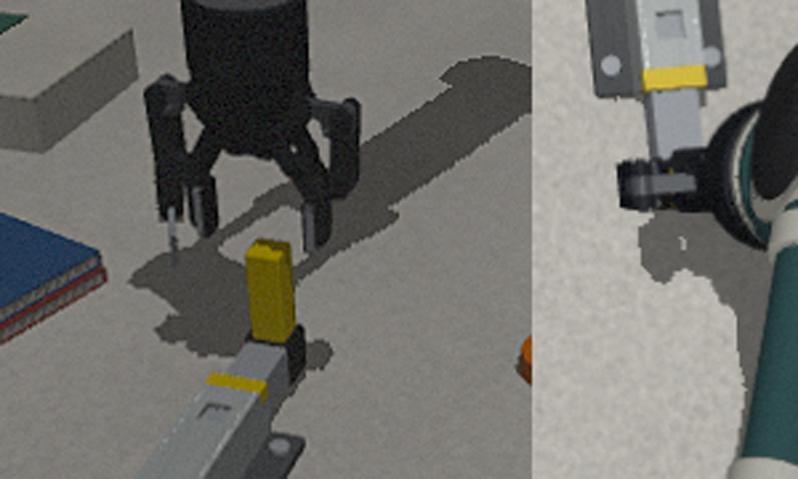

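Call:
servo_tool --targets "0.006 -0.012 0 0 -4 8 70;0 0 0 0 0 8 70;0 0 0 0 0 0 70;0 0 0 0 0 0 70"

```text
time: 3.1
tool_pos: [0.57, -0.17, 0.0605]
tcp_rot: [3.136, 0.17, 0.0]
wrist_force: [0.0, -0.0, 0.4]
width: 0.816
```

```bash
python3 look.py b
```

```text
t 3.1 pos [ 0.57   -0.17    0.0605] F [ 0.  -0.   0.4] w 0.816
turn [ 0.0006 -0.0001 -0.0006] shift mm [ -6.1   1.6 -10.5] shift after turn [ -6.1   1.5 -10.5]
t 3.2 pos [ 0.5698 -0.17    0.0606] F [0.4 0.2 0.3] w 0.821
turn [ 0.0004  0.0002 -0.0007] shift mm [ -5.9   1.6 -10.4] shift after turn [ -5.9   1.6 -10.4]
```

View pics/lb.png

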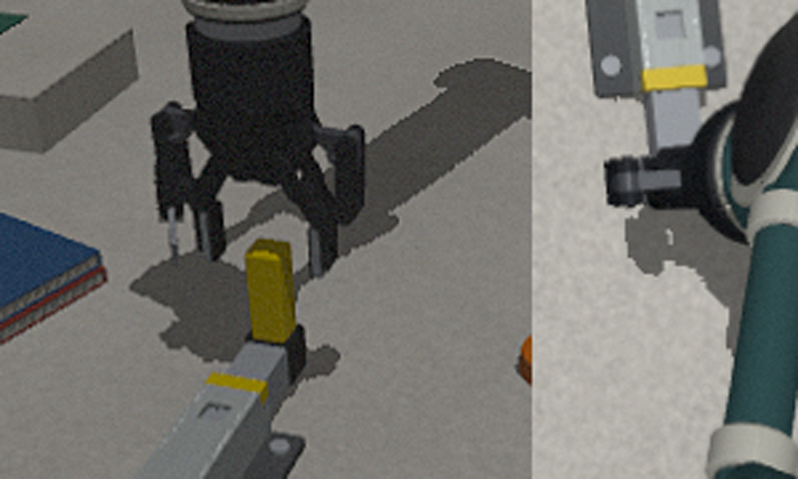

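Call:
servo_tool --targets "0 0 0 0 -1 8 70;0 0 0 0 0 8 70;0 0 0 0 0 6 70;0 0 0 0 0 0 70"

```text
time: 3.53
tool_pos: [0.57, -0.1691, 0.0368]
tcp_rot: [3.136, 0.17, 0.001]
wrist_force: [-0.8, 0.1, 0.9]
width: 0.817
```

```bash
python3 look.py c
```

```text
t 3.5333 pos [ 0.57   -0.1691  0.0368] F [-0.8  0.1  0.9] w 0.817
turn [ 0.0009 -0.0007 -0.0007] shift mm [ -6.2   2.5 -34.2] shift after turn [ -6.2   2.4 -34.2]
t 3.6333 pos [ 0.5706 -0.1694  0.0379] F [-0.3  0.   0.3] w 0.817
turn [ 0.0015 -0.0018 -0.0007] shift mm [ -6.8   2.2 -33.1] shift after turn [ -6.8   2.1 -33.1]
```

View pics/lc.png

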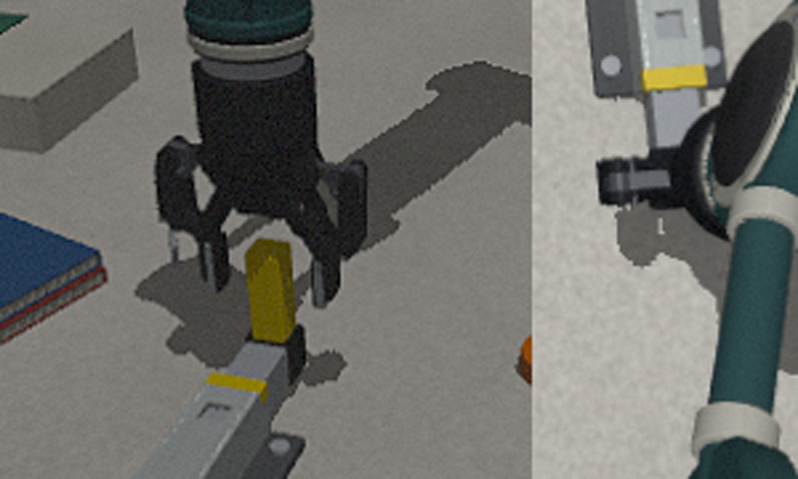

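In the scene view the finger tips are now at (217,290) and (322,305), either side of the post whose top is at (268,245). The top view shows the gripper covering the post at about (640,183). I'll close.

Call:
servo_tool --targets "0 0 0 0 0 0 20;0 0 0 0 0 0 20;0 0 0 0 0 0 20;0 0 0 0 0 0 20;0 0 0 0 0 0 20;0 0 0 0 0 0 20" --newtons 30

```text
time: 4.13
tool_pos: [0.5716, -0.1721, 0.0389]
tcp_rot: [3.132, 0.171, 0.006]
wrist_force: [1.6, 0.0, -0.6]
width: 0.296
```

```bash
python3 look.py d
```

```text
t 4.1333 pos [ 0.5716 -0.1721  0.0389] F [ 1.6  0.  -0.6] w 0.296
turn [ 0.0054 -0.0036 -0.0003] shift mm [ -7.4  -0.5 -32.1] shift after turn [ -7.5  -0.7 -32.1]
t 4.2333 pos [ 0.5716 -0.1721  0.0389] F [ 0.4 -0.4 -2.5] w 0.302
turn [ 0.0056 -0.0035 -0.    ] shift mm [ -7.4  -0.5 -32.1] shift after turn [ -7.5  -0.7 -32.1]
```

View pics/ld.png

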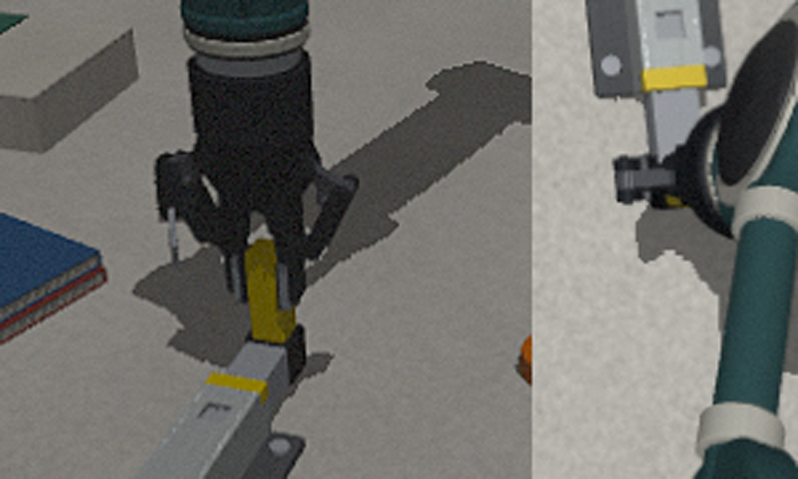

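Call:
servo_tool --targets "0 0 0 -6 0 0 20;0 0 0 -8 0 0 20;0 0 0 -8 0 0 20;0 0 0 -8 0 0 20"

```text
time: 4.57
tool_pos: [0.5477, -0.175, 0.0389]
tcp_rot: [3.13, 0.173, 0.025]
wrist_force: [5.7, -0.0, -4.4]
width: 0.298
```

```bash
python3 look.py e
```

```text
t 4.5667 pos [ 0.5477 -0.175   0.0389] F [ 5.7 -0.  -4.4] w 0.298
turn [ 0.0076 -0.0156  0.0013] shift mm [ 17.2  -0.8 -31.8] shift after turn [ 16.7  -1.  -32.1]
t 4.6667 pos [ 0.5461 -0.1752  0.0389] F [ 1.4 -2.2 -3.6] w 0.297
turn [ 0.0074 -0.0131  0.0011] shift mm [ 18.6  -0.8 -31.8] shift after turn [ 18.2  -1.  -32.1]
```

View pics/le.png

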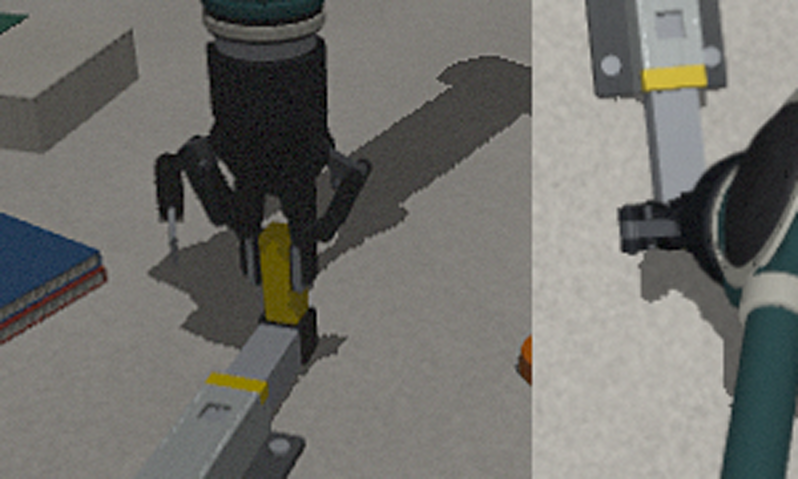

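Call:
servo_tool --targets "0 -0.004 0 -9 0 0 20;0 0 0 -9 0 0 20;0 0 0 -9 0 0 20;0 0 0 -9 0 0 20;0 0 0 -9 0 0 20;0 0 0 -8 0 0 20"

```text
time: 5.17
tool_pos: [0.5012, -0.1806, 0.039]
tcp_rot: [3.128, 0.172, 0.04]
wrist_force: [5.4, -1.9, -4.0]
width: 0.296
```

```bash
python3 look.py f
```

```text
t 5.1667 pos [ 0.5012 -0.1806  0.039 ] F [ 5.4 -1.9 -4. ] w 0.296
turn [ 0.0099 -0.0249  0.001 ] shift mm [ 64.2  -1.1 -30.5] shift after turn [ 63.5  -1.5 -32. ]
t 5.2667 pos [ 0.4998 -0.1807  0.039 ] F [ 1.3 -2.5 -1.9] w 0.304
turn [ 0.0097 -0.0225  0.0009] shift mm [ 65.6  -1.1 -30.6] shift after turn [ 64.9  -1.5 -32. ]
```

View pics/lf.png

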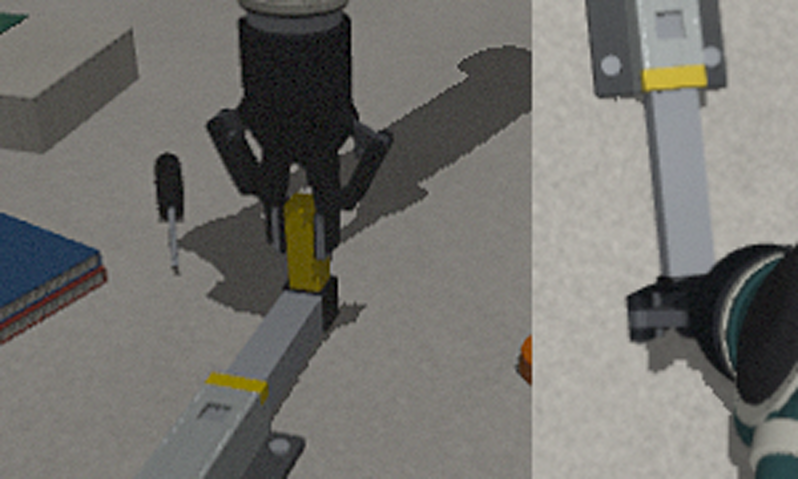

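Call:
servo_tool --targets "0 -0.01 0 -9 0 0 20;0 0 0 -9 0 0 20;0 0 0 -8 0 0 20;0 0 0 -6 0 0 20"

```text
time: 5.6
tool_pos: [0.4735, -0.1839, 0.039]
tcp_rot: [3.127, 0.171, 0.035]
wrist_force: [5.1, -1.0, -5.0]
width: 0.298
```

Call:
servo_tool --targets "0 0 0 -5 0 0 20;0 0 0 -5 0 0 20"

```text
time: 5.77
tool_pos: [0.465, -0.1849, 0.039]
tcp_rot: [3.127, 0.172, 0.039]
wrist_force: [3.8, -0.9, -3.9]
width: 0.299
```

```bash
python3 look.py g
```

```text
t 5.7667 pos [ 0.465  -0.1849  0.039 ] F [ 3.8 -0.9 -3.9] w 0.299
turn [ 0.011  -0.0243  0.0006] shift mm [100.6  -1.4 -29.6] shift after turn [ 99.9  -1.8 -32. ]
t 5.8667 pos [ 0.4641 -0.185   0.039 ] F [ 0.2 -1.9 -2.1] w 0.298
turn [ 0.0108 -0.0227  0.0004] shift mm [101.5  -1.4 -29.8] shift after turn [100.8  -1.8 -32. ]
```

View pics/lg.png

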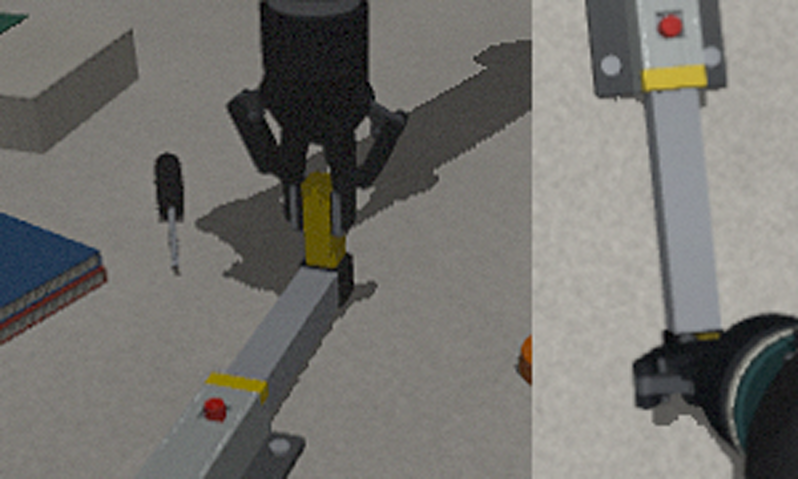

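The red button is showing in its hole, at (670,25) in the top half and (215,408) in the scene half. I'll pull gently toward the stop to confirm the lock.

Call:
servo_tool --targets "0 0 0 -4 0 0 20;0 0 0 -4 0 0 20;0 0 0 0 0 0 20"

```text
time: 6.12
tool_pos: [0.4641, -0.185, 0.0391]
tcp_rot: [3.127, 0.167, 0.061]
wrist_force: [-3.7, -3.6, 1.6]
width: 0.303
```

```bash
python3 -c "
from h import *
rel([*POST,.071])"
```

```text
t 6.1167 pos [ 0.4641 -0.185   0.0391] F [-3.7 -3.6  1.6] w 0.303
turn [ 0.0118 -0.0381 -0.0024] shift mm [101.9  -1.7 -28.1] shift after turn [100.8  -1.8 -31.9]
```

Call:
servo_tool --targets "0 0 0 0 0 0 70;0 0 0 0 0 0 70;0 0 0 0 0 0 70;0 0 0 0 0 0 70;0 0 0 0 0 0 70"

```text
time: 6.53
tool_pos: [0.4638, -0.185, 0.0398]
tcp_rot: [3.127, 0.167, 0.058]
wrist_force: [-0.7, -0.2, 0.7]
width: 0.816
```

Call:
servo_tool --targets "0 -0.03 0 0 0 -8 70;0 0 0 0 0 -15 70;0 0 0 0 0 -20 70;0 0 0 0 0 -25 70;0 0 0 0 0 -25 70;0 0 0 0 0 -25 70;0 0 0 0 0 -20 70;0 0 0 0 0 0 70"

```text
time: 7.2
tool_pos: [0.4593, -0.1826, 0.1818]
tcp_rot: [3.128, 0.164, -0.003]
wrist_force: [1.0, -0.2, 1.4]
width: 0.824
```

```bash
python3 look.py h; python3 - <<'E'
from workcell import read_camera
import cv2
cv2.imwrite("pics/scene9.png",read_camera("scene")["image"][:,:,::-1])
E
```

```text
t 7.2 pos [ 0.4593 -0.1826  0.1818] F [ 1.  -0.2  1.4] w 0.824
turn [ 0.0089  0.0024 -0.0041] shift mm [105.6  -0.4 110.5] shift after turn [105.4   1.  110.8]
t 7.3 pos [ 0.4572 -0.1817  0.1779] F [ 0.5 -0.3 -0.5] w 0.821
turn [ 0.0061  0.007  -0.0041] shift mm [108.1   1.1 106.1] shift after turn [107.3   2.2 106.9]
```

View pics/lh.png

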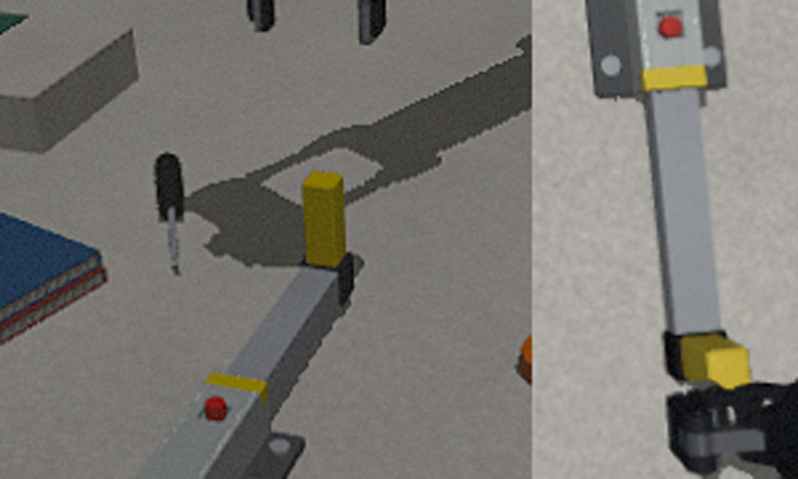

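View pics/scene9.png

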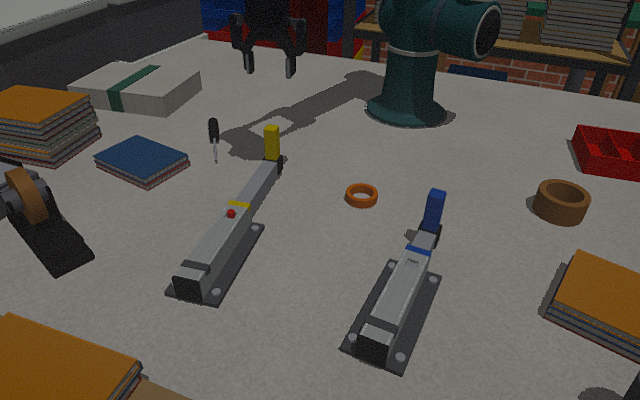

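The yellow arm is out with its red button proud at (231,213). The gripper is well clear above, and the blue stop is where it was (post at (434,208)).

```bash
python3 -c "
from workcell import finish_job
print(finish_job())"
```

```text
the job is handed in; nothing more can be done
None
```

The yellow arm is drawn out and its red lock button has clicked up through the hole in the sleeve. I gripped the post, pulled it straight back about 108 mm, let go and lifted the gripper clear, then handed the job in at about 7.4 s.

**Last checks:**
- **Lock:** the red button stands proud in both camera views. A further gentle pull moved the arm no more, so it is held.
- **Forces:** every wrist force I read during the pull was under about 10 N, and it was near zero once the gripper was clear.
- **Blue stop:** it looks unmoved in the scene view.

**Disagreement:** the measured tool height read about 30 mm lower than the cameras showed, and x was off by about 7 mm. I lowered onto the post and gripped it by the camera views instead. I did not find the cause.

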